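# Butt the sorting tray to the sequin chest, try the lid, and hold it open

### The arm

A 6-joint arm with a two-finger parallel gripper is mounted at the origin on the work surface. World frame = base frame: x ahead of the robot, y to its left, z up, the work surface at z = 0. Lengths are in mm, angles in degrees, forces in N, time in s.
With the tool pointing down it reaches from about 350 to 850 mm from the base axis. Payload 8.1 kg.
Tool frame: the origin (TCP) lies at the very end of the fingers, on their centre line; the grasp point (between the pads) lies r.tcp_to_grasp behind it (r.tcp_to_grasp is the distance from the TCP to the grasp point, in mm); z points along the fingers, y is the line along which they close (so a half turn about z gives the same grasp; the last joint's range is limited). The gripper opens to 85 mm and grips with 20 to 120 N. Pads are 22 mm wide; open, the fingers measure 114 mm over their backs; the gripper's body (76 mm by 85 mm) begins 54 mm behind the grasp point. The pads swing forward as they close: fully open they stand 13 mm farther back than shut.
Start: joints at [63.06, 7.471, 85.268, -0, 87.261, -4.893], TCP at [225.204, 556.137, 231.292] pointing down, gripper open.
Joint ranges: [-169.43, 169.43], [-51.17, 129.36], [1.28, 143.12], [-76.62, 256.62], [0, 156.53], [-152.29, 152.29]. Speed limits (degrees/s): [136.94, 136.94, 159.86, 180, 180, 180].

### API

Orientations are given as [roll, pitch, yaw] about the fixed x, y, z axes, in that order (R = Rz(yaw) Ry(pitch) Rx(roll)).
In Python, from bench import sense, viewer, order, r gives the robot as it stands.
- The arm moves only by the tool carry_out, never from a script. Its argument "increments" is one flat list of numbers, 7 for each row, row after row: the shift along the tool's x, y, z as a fraction of full scale, then the turn, a rotation vector about the tool's x, y, z as a fraction of full scale, then the opening, from -1 (shut) to 1 (fully open). A call has exactly 10 rows; each row is the pose to reach, as a shift and turn from the pose commanded when the call began, along the tool's axes at that moment, turning the shorter way round; what a row does not reach only later rows make up. Full scale, the value 1, is 400 mm for a shift and 2 pi rad for a turn. A row lasts 1/8 s, in which the tool goes at most 62.5 mm and 10.7 degrees, less where a joint would pass 70% of its speed; a pose out of reach is approached as far as the arm can. A call with a number of a shift or a turn outside -1 to 1 is refused whole. A call with a gripper value outside its range is refused whole. The fingers move at their own pace and stop on an object; "force" is the grip in N (left out, the last holds). Time passes only in rows, so rows that repeat a pose let the fingers close, or fill a call up. It gives the time, the measured TCP pose, the force, the opening and the grip force at its end, in the units of the state.
- sense(): the state, without advancing time (a new reading comes with each control period).
- viewer.snapshot(name): name is "scene" or "top" or "wrist"; returns the picture (420x560x3 uint8, red, green, blue); there is no depth.
- viewer.get_calibration(name): a dict with "fx", "fy", "cx", "cy" (pixels), "R" (3x3) and "t" (3): a world point X has camera coordinates R X + t. Camera axes: x right, y down, z forward; pixel columns grow to the right and rows downward; lengths in mm; the calibration is good to about 2 mm. A picture is of the moment at which its call begins: read the wrist's pose just before it. get_calibration takes no time and is no camera call; for the wrist camera it gives the pose at the moment of the call.
- order.hand_in(): hands the job in; it is judged then, once.
The state is a dict: "time": time; "joint_pos": joint angles; "qd": joint speeds; "joint_efforts": joint torques, N m; "tool_pos": TCP position; "tcp_rot": TCP orientation; "ft_force": force on the tool from outside, world axes, zero at the start; "wrist_torque": the same for the moment, N m; "finger_gap": finger opening in mm; "grip_force": force on a finger pad.
Only numpy, scipy, OpenCV 4.12 (cv2) and the standard library are available. Lean on these libraries where they do the work, as an engineer would, in place of code of your own. Each camera call takes 0.05 s, during which the arm holds its last target. There are 200 camera calls.

### The job

I am about to rake coin sequins out of the red chest: first slide the grey tray up flush against the chest's front so nothing drops between them, then try the lid with a tug on its bar handle. If the catch has hold of it, slide the catch back and try again; then lift the lid by its handle at least 45 degrees and keep holding it there: finish with the lid in your grip, as it drops shut if let go. Leave the glue bottle, the spool and the bead jar as they are.

Things in the scene. Friction and masses are not known exactly. Their poses are not given: they have to be found in the camera images.
- chest: low red-painted plywood chest fixed to the bench, 220 deep (its x) x 300 wide (its y) x 90 high with the lid shut. Origin: centre of the underside. Its front is the side at its -x (x = -110 mm); the lid is hinged along the rear upper edge (x = +110 mm) and its front rises. z up.
- lid (a joint): lid angle in rad: 0 shut, grows as the front rises, stop at 1.2. Lid 12 mm thick, 0.3 to 0.6 kg, drops shut when let go. If caught, its front rises about 5 mm (0.02 rad), then stops hard; if not, it simply lifts. One cannot tell from outside: the bolt always starts forward, but its keeper inside the chest is loose and may miss it.
- lid_hinge (a point): middle of the lid's hinge line (chest x = +110 mm, y = 0, z = 78 mm); the line runs along the chest's y.
- pull_grip (a point): middle of the bar of the lid's bow handle: bare steel, round bar 10 mm thick, 110 mm long along the chest's y, on two end posts. 180 mm in front of the hinge line, 35 mm to the chest's -y side of the middle, 30 mm above the lid's top face (120 mm above the bench with the lid shut); 25 mm free under the bar. It moves in an arc about the hinge line: for each 4 mm up also 1 mm back.
- catch (a joint): travel of the slide catch in m: starts at 0 (bolt forward); the thumb piece slides towards the hinge (chest +x) to its stop at 0.016, about 3 N of friction, and stays where it is left. From 0.014 on the bolt is clear of its keeper and the lid is free. Slide it only after the lid has been tried.
- catch_thumb (a point): top face centre of the catch's steel thumb piece, which stands on a steel plate on the lid near the front edge, 120 mm to the chest's +y side of the handle. Thumb piece 12 (along its travel) x 20 (chest y) x 18 mm high; its top is 20 mm above the lid's top face (110 mm above the bench).
- tray: loose open grey plastic tray, 120 (its x) x 200 (its y) x 36 mm high, walls 4 mm, 0.3 to 0.6 kg, standing on the bench in front of the chest. Origin: centre of its underside. Its +x long side faces the chest; flush means that side lies against the chest's front (tray centre 170 mm in front of the chest's centre), about in the middle.
- glue_bottle: bystander: red glue bottle, 56 mm across, 150 high, loose; origin under its centre.
- spool: bystander: silver thread spool, 60 mm across, 65 high, standing loose behind the chest; origin under its centre.
- bead_jar: bystander: amber glass jar with black cap, 64 mm across, 85 high, loose; origin under its centre.
Not all that is in view belongs to the job. Several things look just like the tray: the one meant starts farthest to the robot's left.

How it is judged:
By the outcome, as a careful person would: the job done as asked, in the order asked, and still so for the second after the job is handed in, while the arm keeps its last pose, push and grip.
It also fails if it takes over 69 s, if anything falls off the work surface, if the arm or the gripper's body presses on something with over 40 N, if the wrist force passes 120 N, or if a joint passes its speed limit or range.

## Working session

There is one attempt and no reset: what is moved stays moved. The work goes in short steps, Python scripts to look and compute and a tool call to move; the robot and the scene stay as the last step left them, time stands still between calls to the robot, and variables do not carry over. Pictures are saved under pics/ and viewed, at most 10 in all, crops included, and the job is handed in when it is done.

Besides the shell and the picture viewer there is one more tool, called by a JSON object that holds its "op" and its "data", one argument or row to a line. carry_out: Moves the arm, as the interface text tells. Its arguments: {"type":"object","properties":{"increments":{"type":"array"},"force":{"type":"number"}},"required":["increments"]}

```bash
ls; mkdir -p pics; python3 - <<'E'
from bench import sense, viewer, order, r
import cv2
for n in("scene","top"):
    cv2.imwrite(f"pics/{n}0.png",viewer.snapshot(n)[:,:,::-1]); c=viewer.get_calibration(n); print(n,{k:(v.round(3).tolist() if hasattr(v,'round') and hasattr(v,'tolist') else v) for k,v in c.items()})
s=sense();print(s); print(r.tcp_to_grasp)
E
```

```text
pics
scene {'fx': 399.0681643907384, 'fy': 399.0681643907384, 'cx': 273.1222809718763, 'cy': 213.7249421740992, 'R': [[-0.166, 0.986, 0.018], [0.734, 0.136, -0.666], [-0.659, -0.097, -0.746]], 't': [92.726, -333.143, 1327.95]}
top {'fx': 500.8581658005776, 'fy': 500.8581658005776, 'cx': 277.3006003308203, 'cy': 213.19154095433205, 'R': [[0.018, -1.0, 0.012], [-0.989, -0.02, -0.147], [0.148, -0.009, -0.989]], 't': [-27.718, 539.993, 1170.18]}
{'time': 0.1, 'joint_pos': array([ 6.30592070e+01,  7.51300760e+00,  8.53233250e+01,  7.24252942e-04,
        8.72637938e+01, -4.89270439e+00]), 'qd': array([ 0.09505825, -0.12864103, -0.11010621,  0.08058207,  0.07377222,
       -0.03902124]), 'joint_efforts': array([ 1.62570832e-03, -5.70950532e+01, -5.01945627e+01, -7.55966289e-05,
        8.00191396e-03,  3.17900049e-05]), 'tool_pos': array([224.96929779, 555.67442788, 230.32340844]), 'tcp_rot': array([-1.79900300e+02, -9.26051153e-03,  1.57951868e+02]), 'ft_force': array([-0.40301569, -0.7039182 , -1.13884897]), 'wrist_torque': array([-0.06588106, -0.0346381 , -0.03249797]), 'grip_force': 0.0, 'finger_gap': 85.35752018492381}
18.700000000000003
```

View pics/scene0.png

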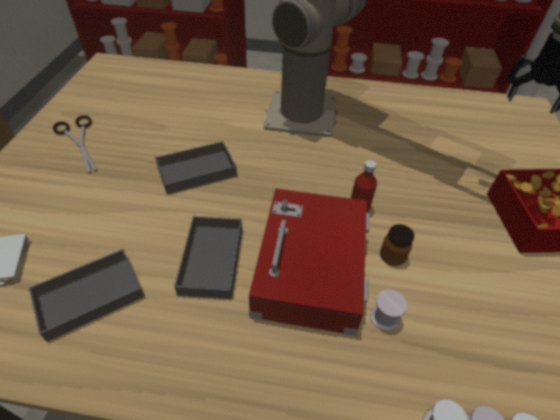

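View pics/top0.png

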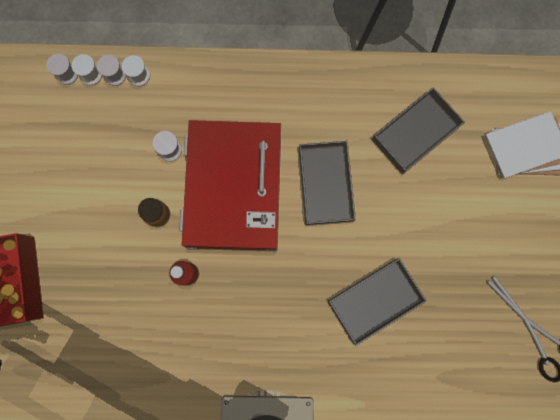

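The top view's left is the robot's left. Tray look-alikes are at (327,183), (418,130) and (376,300). The farthest left is (327,183), which lies in front of the chest. The handle bar runs (263,146)–(262,192), the catch is at (263,220), and the bottle, jar and spool are at (183,272), (153,212) and (167,146).

```bash
python3 - <<'E'
import cv2
im=cv2.imread("pics/top0.png")[110:258,172:367]
cv2.imwrite("pics/crop1.png",cv2.resize(im,None,fx=4,fy=4,interpolation=cv2.INTER_CUBIC))
E
```

```text
(no output)
```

View pics/crop1.png

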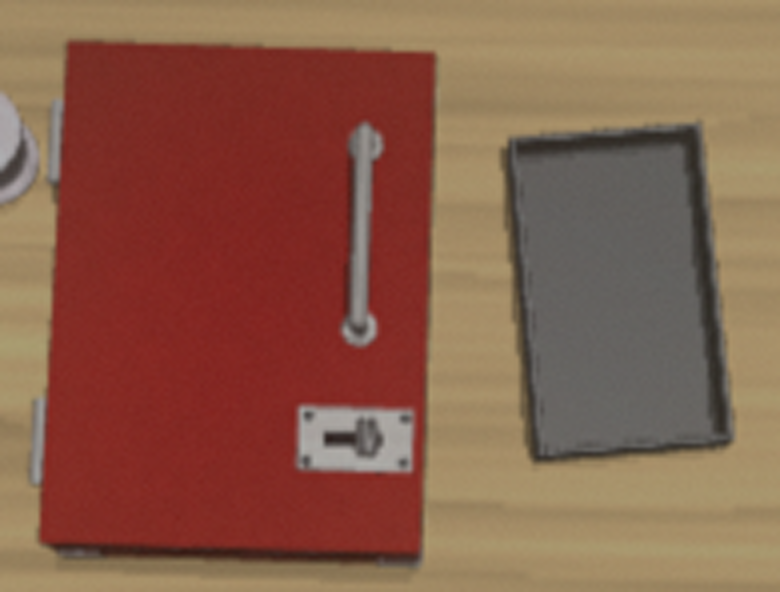

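The crop confirms the tray (corners (508,137), (700,124), (732,443), (535,460)), the chest lid corners, the bar (363,137)–(357,326) and the thumb piece at about (370,437).

```bash
cat > h.py <<'E'
import numpy as np
from bench import sense, viewer, order, r
from scipy.spatial.transform import Rotation as Ro
def ray(n,u,v,z,c=None):
    c=c or viewer.get_calibration(n); R=np.array(c["R"]);t=np.array(c["t"])
    d=R.T@np.array([(u-c["cx"])/c["fx"],(v-c["cy"])/c["fy"],1]); o=-R.T@t
    return o+d*(z-o[2])/d[2]
def crop(x,y,z): return ray("top",(x+.5)/4-.5+172,(y+.5)/4-.5+110,z)
def fit(model,world):   # 2D rigid: centre, yaw
    m=np.array(model,float);w=np.array(world)[:,:2];mc=m.mean(0);wc=w.mean(0)
    a=m-mc;b=w-wc; th=np.arctan2((a[:,0]*b[:,1]-a[:,1]*b[:,0]).sum(),(a*b).sum())
    R=np.array([[np.cos(th),-np.sin(th)],[np.sin(th),np.cos(th)]])
    c=wc-R@mc; return c,th,R,np.abs(w-(m@R.T+c)).max()
E
python3 - <<'E'
from h import *
np.set_printoptions(precision=1,suppress=True)
ch=[crop(67,42,90),crop(435,54,90),crop(420,556,90),crop(41,543,90)]
# chest +x=world+y: rear= image left; chest +y = world -x = image bottom
c,th,R,e=fit([(110,-150),(-110,-150),(-110,150),(110,150)],ch); print("chest",c,np.degrees(th),e)
tr=[crop(508,137,36),crop(700,124,36),crop(732,443,36),crop(535,460,36)]
ct,tt,Rt,et=fit([(60,-100),(-60,-100),(-60,100),(60,100)],tr); print("tray",ct,np.degrees(tt),et)
print("tray in chest",R.T@(ct-c))
for n,p in(("bar1",crop(363,137,120)),("bar2",crop(357,326,120)),("thumb",crop(370,437,110))): print(n,p,R.T@(p[:2]-c))
print("grip pred",c+R@[-70,-35],"thumb pred",c+R@[-90,85], "flush",c+R@[-170,0])
for n,u,v,z in(("bottle",183,272,150),("jar",153,209,85),("spool",166,143,65)):print(n,ray("top",u,v,z))
s=sense();print(s["tool_pos"],s["tcp_rot"])
E
```

```text
chest [601.8  90.5] 89.4272178239422 1.7723462819998304
tray [ 621. -136.] 95.46365177733357 1.2883850996879573
tray in chest [-226.2  -21.5]
bar1 [689.1  20.8 120. ] [-68.8 -88. ]
bar2 [578.4  21.7 120. ] [-69.   22.7]
thumb [516.4  13.  110. ] [-78.3  84.6]
grip pred [636.1  20.1] thumb pred [515.9   1.3] flush [600.1 -79.5]
bottle [392.  184.3 150. ]
jar [537.7 271.9  85. ]
spool [702.3 254.3  65. ]
[225.  555.7 230.3] [-179.9   -0.   158. ]
```

```bash
cat >> h.py <<'E'
import json,os
np.set_printoptions(precision=4,suppress=True)
C=np.array([601.8,90.5]);TH=np.radians(89.43);RC=np.array([[np.cos(TH),-np.sin(TH)],[np.sin(TH),np.cos(TH)]])
def cw(x,y,z): return np.r_[C+RC@[x,y],z]          # chest -> world
def load():
    d=json.load(open("cmd.json")) if os.path.exists("cmd.json") else [225.204,556.137,231.292,180,0,157.953]
    return np.array(d[:3]),Ro.from_euler("xyz",d[3:],degrees=True)
def save(p,R): json.dump(list(p)+list(R.as_euler("xyz",degrees=True)),open("cmd.json","w"))
def upd(v):                                          # last row written -> commanded pose
    p,R=load(); v=np.array(v); save(p+R.apply(v[:3]*400),R*Ro.from_rotvec(v[3:6]*2*np.pi))
def go(P,rpy):                                       # fractions to a world pose
    p,R=load(); T=Ro.from_euler("xyz",rpy,degrees=True)
    return np.r_[R.inv().apply(np.array(P)-p)/400,(R.inv()*T).as_rotvec()/2/np.pi]
E
python3 - <<'E'
from h import *
print([a for a in dir(r) if a[0]!='_'])
ct=np.array([621,-136.]);a=np.radians(95.46);g=ct-58*np.array([np.cos(a),np.sin(a)])
print(g,go([*g,130],[180,0,185.46]),go([*g,12],[180,0,185.46]))
print("half",go([423,180,231],[180,0,175]))
E
```

```text
['PlanningError', 'tcp_to_grasp']
[ 626.5187 -193.7368] [-1.6336 -1.361   0.2532  0.      0.     -0.0764] [-1.6336 -1.361   0.5482  0.      0.     -0.0764]
half [-0.8113 -0.686   0.0007  0.      0.     -0.0474]
```

{"op": "carry_out", "data": {
  "increments": [-0.82,-0.68,0,0,0,-0.05,1,-0.82,-0.68,0,0,0,-0.05,1,-0.82,-0.68,0,0,0,-0.05,1,-0.82,-0.68,0,0,0,-0.05,1,-0.82,-0.68,0,0,0,-0.05,1,-0.82,-0.68,0,0,0,-0.05,1,-0.82,-0.68,0,0,0,-0.05,1,-0.82,-0.68,0,0,0,-0.05,1,-0.82,-0.68,0,0,0,-0.05,1,-0.82,-0.68,0,0,0,-0.05,1],
  "force": 40
}}

```text
time: 1.35
tool_pos: [426.5, 182.0, 231.1]
tcp_rot: [180.0, -0.0, 176.1]
ft_force: [0.3, -0.6, 0.5]
finger_gap: 85.6
grip_force: 0.0
```

```bash
python3 - <<'E'
from h import *
upd([-0.82,-0.68,0,0,0,-0.05]);print(load()[0]);s=sense();print(s["time"],s["tool_pos"],s["tcp_rot"])
print(go([626.5,-193.7,130],[180,0,185.46]))
E
```

```text
[427.1196 180.9063 231.292 ]
1.35 [426.5281 181.9785 231.1211] [179.9915  -0.0272 176.0511]
[-0.5633 -0.899   0.2532  0.      0.     -0.0264]
```

{"op": "carry_out", "data": {
  "increments": [-0.563,-0.899,0,0,0,-0.0264,1,-0.563,-0.899,0,0,0,-0.0264,1,-0.563,-0.899,0,0,0,-0.0264,1,-0.563,-0.899,0,0,0,-0.0264,1,-0.563,-0.899,0,0,0,-0.0264,1,-0.563,-0.899,0,0,0,-0.0264,1,-0.563,-0.899,0,0,0,-0.0264,1,-0.563,-0.899,0.1,0,0,-0.0264,1,-0.563,-0.899,0.253,0,0,-0.0264,1,-0.563,-0.899,0.253,0,0,-0.0264,1]
}}

```text
time: 2.6
tool_pos: [622.3, -190.5, 123.1]
tcp_rot: [179.7, -0.6, -174.4]
ft_force: [-0.4, 0.7, 0.0]
finger_gap: 85.4
grip_force: 0.0
```

```bash
python3 - <<'E'
from h import *
upd([-0.563,-0.899,0.253,0,0,-0.0264]);s=sense();print(load()[0],s["tool_pos"],s["tcp_rot"])
print(go([626.5,-193.7,13],[180,0,185.46]))
import cv2;cv2.imwrite("pics/w1.png",viewer.snapshot("wrist")[:,:,::-1])
# expected wrist pixels of tray wall ends
c=viewer.get_calibration("wrist")
a=np.radians(95.46);Rt=np.array([[np.cos(a),-np.sin(a)],[np.sin(a),np.cos(a)]])
for m in((-60,0),(-56,0),(-60,100),(-60,-100)):
    X=np.r_[np.array([621,-136])+Rt@m,36];q=np.array(c["R"])@X+c["t"];print(m,c["fx"]*q[0]/q[2]+c["cx"],c["fy"]*q[1]/q[2]+c["cy"])
E
```

```text
[ 626.3794 -193.6905  130.092 ] [ 622.3478 -190.4558  123.137 ] [ 179.66     -0.6449 -174.4322]
[-0.0003 -0.0001  0.2927  0.      0.     -0.    ]
(-60, 0) 275.37232910114216 213.76679682141642
(-56, 0) 280.13761292612156 213.76705307850432
(-60, 100) 274.84867747745915 85.29840704336489
(-60, -100) 275.7824689026083 314.3871281547838
```

View pics/w1.png

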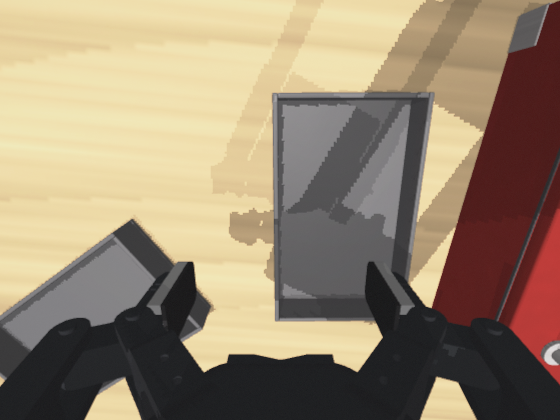

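The wrist view shows the near wall of the tray at column ~277 between the fingers. Another tray's corner at (213,310) is ~55 mm outside it, so I narrow the opening to ~45 mm before descending.

{"op": "carry_out", "data": {
  "increments": [0,0,0,0,0,0,0.05,0,0,0,0,0,0,0.05,0,0,0,0,0,0,0.05,0,0,0.1,0,0,0,0.05,0,0,0.2,0,0,0,0.05,0,0,0.29,0,0,0,0.05,0,0,0.29,0,0,0,0.05,0,0,0.29,0,0,0,-1,0,0,0.29,0,0,0,-1,0,0,0.29,0,0,0,-1],
  "force": 40
}}

```text
time: 3.9
tool_pos: [628.2, -194.4, 17.0]
tcp_rot: [-179.9, 0.2, -174.5]
ft_force: [-1.0, -0.9, 6.8]
finger_gap: 2.5
grip_force: 40.7
```

```bash
python3 - <<'E'
from h import *
upd([0,0,.29,0,0,0]);s=sense();print(load()[0],s["tool_pos"],s["tcp_rot"],s["finger_gap"],s["grip_force"],s["ft_force"])
import cv2;im=viewer.snapshot("wrist");cv2.imwrite("pics/w2.png",im[:,:,::-1])
E
```

```text
[ 626.3794 -193.6905   14.092 ] [ 628.2302 -194.4483   16.9883] [-179.8842    0.217  -174.5367] 2.5210126576187126 40.65757870674133 [-0.9525 -0.8942  6.8148]
```

View pics/w2.png

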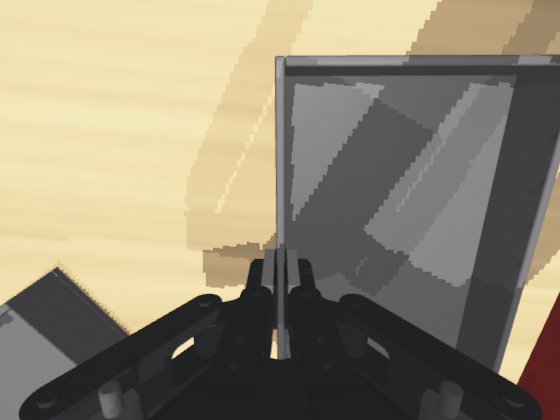

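Both pads are on the tray's near wall at column ~281. Now I slide and square it.

```bash
python3 - <<'E'
from h import *
for x in(-238,-228,-225):print(x,cw(x,0,15),go(cw(x,0,15),[180,0,179.43]))
E
```

```text
-238 [ 599.4323 -147.4882   15.    ] [ 0.0561  0.1214 -0.0023  0.     -0.      0.0167]
-228 [ 599.5318 -137.4887   15.    ] [ 0.0535  0.1463 -0.0023  0.     -0.      0.0167]
-225 [ 599.5617 -134.4889   15.    ] [ 0.0527  0.1537 -0.0023  0.     -0.      0.0167]
```

{"op": "carry_out", "data": {
  "increments": [0.007,0.015,-0.002,0,0,0.002,-1,0.014,0.03,-0.002,0,0,0.004,-1,0.021,0.045,-0.002,0,0,0.006,-1,0.028,0.06,-0.002,0,0,0.008,-1,0.035,0.075,-0.002,0,0,0.01,-1,0.042,0.09,-0.002,0,0,0.012,-1,0.049,0.105,-0.002,0,0,0.014,-1,0.056,0.12,-0.002,0,0,0.0167,-1,0.056,0.12,-0.002,0,0,0.0167,-1,0.056,0.12,-0.002,0,0,0.0167,-1]
}}

```text
time: 5.2
tool_pos: [600.8, -148.3, 17.0]
tcp_rot: [-179.9, 0.2, 179.4]
ft_force: [-0.6, -1.9, 9.8]
finger_gap: 2.7
grip_force: 41.0
```

```bash
python3 - <<'E'
from h import *
upd([.056,.12,-.002,0,0,.0167]);s=sense();print(load()[0],s["tool_pos"],s["tcp_rot"],s["ft_force"])
for x in(-228,-225):print(x,go(cw(x,0,15),[180,0,179.43]))
E
```

```text
[ 599.5161 -148.0383   14.892 ] [ 600.7522 -148.3025   16.9564] [-179.9329    0.1753  179.4149] [-0.6492 -1.9396  9.8379]
-228 [ 0.0002  0.0264 -0.0003  0.     -0.      0.    ]
-225 [ 0.0002  0.0339 -0.0003  0.     -0.      0.    ]
```

{"op": "carry_out", "data": {
  "increments": [0,0.004,-0.003,0,0,0,-1,0,0.008,-0.003,0,0,0,-1,0,0.012,-0.003,0,0,0,-1,0,0.016,-0.003,0,0,0,-1,0,0.019,-0.003,0,0,0,-1,0,0.022,-0.003,0,0,0,-1,0,0.025,-0.003,0,0,0,-1,0,0.028,-0.003,0,0,0,-1,0,0.028,-0.003,0,0,0,-1,0,0.028,-0.003,0,0,0,-1]
}}

```text
time: 6.45
tool_pos: [600.1, -137.4, 17.0]
tcp_rot: [-179.9, 0.1, 179.4]
ft_force: [0.0, -5.2, 7.1]
finger_gap: 3.1
grip_force: 40.6
```

```bash
python3 - <<'E'
from h import *
upd([0,.028,-.003,0,0,0]);s=sense();print(load()[0],s["tool_pos"],s["tcp_rot"],s["ft_force"])
import cv2;im=viewer.snapshot("top")[105:265,170:370];cv2.imwrite("pics/t2.png",cv2.resize(im,None,fx=3.7,fy=3.7,interpolation=cv2.INTER_CUBIC)[:,:,::-1])
E
```

```text
[ 599.6246 -136.8388   16.092 ] [ 600.1278 -137.4381   16.9534] [-179.9308    0.0724  179.4301] [ 0.0477 -5.2272  7.134 ]
```

View pics/t2.png

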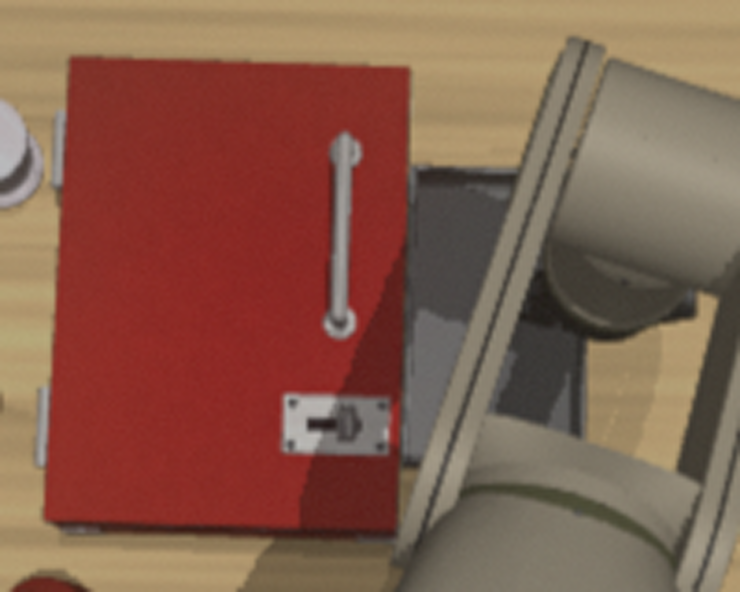

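The tray's edge now meets the chest front at column ~410, with 5 N of reaction. I press a little more to seat it flat, then let go.

{"op": "carry_out", "data": {
  "increments": [0,0.002,0,0,0,0,-1,0,0.004,0,0,0,0,-1,0,0.006,0,0,0,0,-1,0,0.008,0,0,0,0,-1,0,0.01,0,0,0,0,-1,0,0.01,0,0,0,0,-1,0,0.01,0,0,0,0,-1,0,0.01,0,0,0,0,-1,0,0.01,0,0,0,0,-1,0,0.01,0,0,0,0,-1]
}}

```text
time: 7.75
tool_pos: [600.1, -135.2, 17.0]
tcp_rot: [-179.8, 0.1, 179.4]
ft_force: [0.4, -13.7, 4.0]
finger_gap: 3.2
grip_force: 40.4
```

```bash
python3 - <<'E'
from h import *
upd([0,.01,0,0,0,0]);s=sense();print(load()[0],s["tool_pos"],s["tcp_rot"],s["ft_force"])
g=cw(-69,-33,0);print(g,go([*load()[0][:2],200],[180,0,179.43]),go([*g[:2],200],[180,0,179.43]))
E
```

```text
[ 599.6634 -132.839    16.092 ] [ 600.1336 -135.2443   16.9649] [-179.7941    0.0879  179.4008] [  0.4417 -13.7329   4.0366]
[634.1119  21.1751   0.    ] [ 0.      0.     -0.4598  0.     -0.      0.    ] [-0.0824  0.3859 -0.4598  0.     -0.      0.    ]
```

{"op": "carry_out", "data": {
  "increments": [0,-0.003,0,0,0,0,-1,0,-0.005,0,0,0,0,-1,0,-0.005,0,0,0,0,0.05,0,-0.005,0,0,0,0,0.05,0,-0.005,0,0,0,0,0.05,0,-0.005,0,0,0,0,0.05,0,-0.005,-0.1,0,0,0,0.05,0,-0.005,-0.25,0,0,0,0.05,0,-0.005,-0.4,0,0,0,0.05,0,-0.005,-0.46,0,0,0,0.05]
}}

```text
time: 9.0
tool_pos: [601.7, -135.4, 205.5]
tcp_rot: [-179.9, 0.4, 179.4]
ft_force: [0.1, -0.6, -0.9]
finger_gap: 45.0
grip_force: 0.0
```

```bash
python3 - <<'E'
from h import *
upd([0,-.005,-.46,0,0,0]);s=sense();print(load()[0],s["tool_pos"],s["finger_gap"])
for z in(200,103):print(go(cw(-69,-33,z),[180,0,179.43]))
E
```

```text
[ 599.644  -134.8389  200.092 ] [ 601.672  -135.3651  205.5433] 44.990776171602995
[-0.0824  0.3909  0.0002  0.     -0.      0.    ]
[-0.0824  0.3909  0.2427  0.     -0.      0.    ]
```

{"op": "carry_out", "data": {
  "increments": [-0.082,0.391,0,0,0,0,0.05,-0.082,0.391,0,0,0,0,0.05,-0.082,0.391,0,0,0,0,0.05,-0.082,0.391,0,0,0,0,0.05,-0.082,0.391,0,0,0,0,0.05,-0.082,0.391,0,0,0,0,0.05,-0.082,0.391,0,0,0,0,0.05,-0.082,0.391,0,0,0,0,0.05,-0.082,0.391,0,0,0,0,0.05,-0.082,0.391,0,0,0,0,0.05]
}}

```text
time: 10.25
tool_pos: [633.9, 21.2, 200.1]
tcp_rot: [180.0, -0.0, 179.4]
ft_force: [-0.9, 0.3, 0.3]
finger_gap: 44.8
grip_force: 0.0
```

```bash
python3 - <<'E'
from h import *
upd([-.082,.391,0,0,0,0]);s=sense();print(load()[0],s["tool_pos"],s["finger_gap"])
c=viewer.get_calibration("wrist");import cv2;cv2.imwrite("pics/w3.png",viewer.snapshot("wrist")[:,:,::-1])
json.dump({k:np.array(v).tolist() for k,v in c.items()},open("cal3.json","w"))
for P in(cw(-69,-33,120),cw(-69,22,120),cw(-80,85,110),cw(-110,0,36)):
    q=np.array(c["R"])@P+c["t"];print(c["fx"]*q[0]/q[2]+c["cx"],c["fy"]*q[1]/q[2]+c["cy"])
E
```

```text
[633.9574  21.2361 200.092 ] [633.9327  21.1572 200.0883] 44.83701981448492
281.10403472751057 216.05272620758515
281.1273124672686 146.2484803643362
265.62364402978 54.628396212595874
241.39089790448503 159.07383971829893
```

View pics/w3.png

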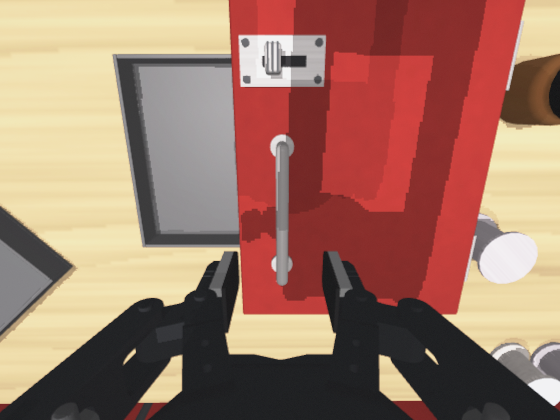

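The bar sits midway between the fingers at column ~282, the tray's right side is under the lid edge (flush), and the thumb is at (272,56). Descend and grip.

{"op": "carry_out", "data": {
  "increments": [0,0,0.06,0,0,0,0.05,0,0,0.13,0,0,0,0.05,0,0,0.2,0,0,0,0.05,0,0,0.245,0,0,0,0.05,0,0,0.245,0,0,0,0.05,0,0,0.245,0,0,0,0.05,0,0,0.245,0,0,0,-1,0,0,0.245,0,0,0,-1,0,0,0.245,0,0,0,-1,0,0,0.245,0,0,0,-1],
  "force": 50
}}

```text
time: 11.55
tool_pos: [634.7, 22.3, 103.4]
tcp_rot: [179.9, 0.1, 179.5]
ft_force: [-1.7, 5.1, 3.7]
finger_gap: 8.0
grip_force: 48.8
```

```bash
python3 - <<'E'
from h import *
upd([0,0,.245,0,0,0]);s=sense();print(load()[0],s["tool_pos"],s["finger_gap"],s["grip_force"],s["ft_force"])
c=json.load(open("cal3.json"));p=ray("",272,56,110,c)
print("thumb",p,RC.T@(p[:2]-C))
for a in((115,57),(143,246)):q=ray("",*a,36,c);print("tray corner",RC.T@(q[:2]-C))
def arc(deg,tilt,g0=np.array([-180,42.])):
    t=np.radians(deg); x=g0[0]*np.cos(t)+g0[1]*np.sin(t); z=-g0[0]*np.sin(t)+g0[1]*np.cos(t)
    return x-g0[0],z-g0[1]
print([arc(d,0) for d in(1.5,3,5)])
E
```

```text
[633.9574  21.2361 102.092 ] [634.7185  22.3301 103.4301] 8.01138542485322 48.80040228366852 [-1.6567  5.0525  3.6766]
thumb [516.9341  15.8599 110.    ] [-75.4807  84.1192]
tray corner [-224.7519   95.6902]
tray corner [-226.3195  -98.89  ]
[(np.float64(1.161113333330377), np.float64(4.697458344390576)), (np.float64(2.4447939063803688), np.float64(9.362912583421988)), (np.float64(4.345495538887434), np.float64(15.528211014431783))]
```

{"op": "carry_out", "data": {
  "increments": [0,0.001,-0.004,0,0,0,-1,0,0.002,-0.008,0,0,0,-1,0,0.003,-0.012,0,0,0,-1,0,0.004,-0.015,0,0,0,-1,0,0.004,-0.018,0,0,0,-1,0,0.005,-0.021,0,0,0,-1,0,0.006,-0.024,0,0,0,-1,0,0.006,-0.024,0,0,0,-1,0,0.006,-0.024,0,0,0,-1,0,0.006,-0.024,0,0,0,-1]
}}

```text
time: 12.8
tool_pos: [634.7, 24.3, 111.5]
tcp_rot: [179.9, 0.1, 179.5]
ft_force: [5.8, 4.5, -5.5]
finger_gap: 7.8
grip_force: 48.6
```

```bash
python3 - <<'E'
from h import *
upd([0,.006,-.024,0,0,0]);s=sense();print(load()[0],s["tool_pos"],s["tcp_rot"],s["finger_gap"],s["grip_force"],s["ft_force"])
E
```

```text
[633.9807  23.636  111.692 ] [634.6816  24.3172 111.5472] [179.949    0.0935 179.461 ] 7.783280976070102 48.61658334732056 [ 5.7632  4.4521 -5.5004]
```

The lid rose 8 mm with only a few newtons. I lift a bit more along the arc to confirm that it's free.

{"op": "carry_out", "data": {
  "increments": [0,0.001,-0.004,0,0,0,-1,0,0.002,-0.008,0,0,0,-1,0,0.003,-0.012,0,0,0,-1,0,0.004,-0.016,0,0,0,-1,0,0.005,-0.02,0,0,0,-1,0,0.006,-0.024,0,0,0,-1,0,0.008,-0.028,0,0,0,-1,0,0.008,-0.028,0,0,0,-1,0,0.008,-0.028,0,0,0,-1,0,0.008,-0.028,0,0,0,-1]
}}

```text
time: 14.05
tool_pos: [634.7, 27.7, 122.7]
tcp_rot: [179.9, 0.1, 179.5]
ft_force: [5.0, 5.4, -4.2]
finger_gap: 7.6
grip_force: 48.7
```

```bash
python3 - <<'E'
from h import *
upd([0,.008,-.028,0,0,0]);s=sense();print(load()[0],s["tool_pos"],s["tcp_rot"],s["finger_gap"],s["grip_force"],s["ft_force"])
import cv2;im=viewer.snapshot("scene")[170:350,200:420];cv2.imwrite("pics/s2.png",cv2.resize(im,None,fx=3.3,fy=3.3,interpolation=cv2.INTER_CUBIC)[:,:,::-1])
E
```

```text
[634.0117  26.8358 122.892 ] [634.651   27.7196 122.6621] [179.9328   0.0853 179.4723] 7.634000108653872 48.674771189689636 [ 4.981   5.4042 -4.2168]
```

View pics/s2.png

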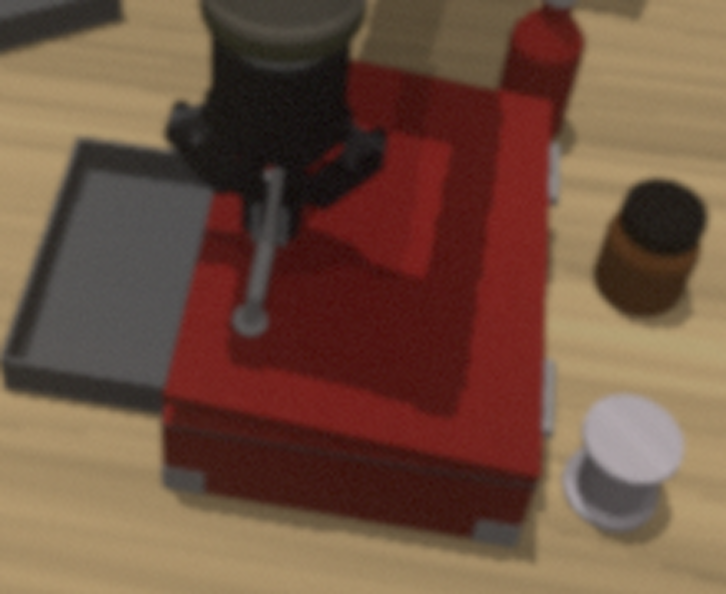

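The picture shows the lid's front edge raised (gap opening at (170,420)) at ~6° with a constant ~4 N, so it's free and the catch need not be touched. Next I lift along the arc, tilting the tool with the lid.

```bash
cat >> h.py <<'E'
H=np.array([202.3,78.]); TH0=6.2
def lift(th):    # commanded TCP pose for lid angle th, tool tilted th-TH0 about world -x
    def bar(t): t=np.radians(t); return np.array([0,H[0]-180*np.cos(t)+42*np.sin(t),H[1]+180*np.sin(t)+42*np.cos(t)])
    S=Ro.from_euler("x",-(th-TH0),degrees=True); R0=Ro.from_euler("xyz",[180,0,179.43],degrees=True)
    P0=np.array([634.012,26.836,122.892])
    off=P0-(bar(TH0)+[634.012,0,0])
    return bar(th)+[634.012,0,0]+S.apply(off),(S*R0)
def lrow(th):
    P,T=lift(th);p,R=load();return np.r_[R.inv().apply(P-p)/400,(R.inv()*T).as_rotvec()/2/np.pi]
E
python3 - <<'E'
from h import *
for th in np.linspace(6.2,22,9):print(round(th,1),lrow(th).round(3))
E
```

```text
6.2 [-0.  0.  0.  0. -0.  0.]
8.2 [ 0.     0.004 -0.015  0.005 -0.     0.   ]
10.2 [ 0.     0.009 -0.03   0.011 -0.     0.   ]
12.1 [ 0.     0.014 -0.045  0.016 -0.     0.   ]
14.1 [ 0.     0.02  -0.059  0.022 -0.     0.   ]
16.1 [ 0.     0.026 -0.074  0.027 -0.     0.   ]
18.0 [ 0.     0.032 -0.088  0.033 -0.     0.   ]
20.0 [ 0.     0.04  -0.102  0.038 -0.     0.   ]
22.0 [ 0.     0.047 -0.115  0.044 -0.     0.   ]
```

{"op": "carry_out", "data": {
  "increments": [0,0.004,-0.015,0.005,0,0,-1,0,0.009,-0.03,0.011,0,0,-1,0,0.014,-0.045,0.016,0,0,-1,0,0.02,-0.059,0.022,0,0,-1,0,0.026,-0.074,0.027,0,0,-1,0,0.032,-0.088,0.033,0,0,-1,0,0.04,-0.102,0.038,0,0,-1,0,0.047,-0.115,0.044,0,0,-1,0,0.047,-0.115,0.044,0,0,-1,0,0.047,-0.115,0.044,0,0,-1],
  "force": 60
}}

```text
time: 15.35
tool_pos: [634.8, 46.3, 168.4]
tcp_rot: [-164.2, 0.1, 179.5]
ft_force: [6.7, 3.3, -5.9]
finger_gap: 7.8
grip_force: 59.1
```

```bash
python3 - <<'E'
from h import *
upd([0,.047,-.115,.044,0,0]);s=sense();print(load()[0],s["tool_pos"],s["tcp_rot"],s["finger_gap"],s["grip_force"],s["ft_force"],s["joint_pos"])
for th in np.linspace(22,40,10):print(round(th,1),lrow(th).round(3))
E
```

```text
[634.1938  45.6349 168.892 ] [634.8082  46.327  168.3949] [-164.2482    0.0707  179.5043] 7.81262845509433 59.14877235889435 [ 6.6717  3.3155 -5.8838] [  8.3827  17.8869  81.3749 -15.6752  83.4133 -78.9369]
22.0 [ 0.  0. -0. -0. -0.  0.]
24.0 [ 0.001  0.004 -0.015  0.005 -0.     0.   ]
26.0 [ 0.001  0.009 -0.031  0.011 -0.001  0.   ]
28.0 [ 0.001  0.014 -0.045  0.017 -0.001  0.   ]
30.0 [ 0.001  0.02  -0.06   0.022 -0.001  0.   ]
32.0 [ 0.001  0.026 -0.075  0.028 -0.001  0.   ]
34.0 [ 0.001  0.033 -0.089  0.033 -0.001  0.   ]
36.0 [ 0.001  0.04  -0.103  0.039 -0.001  0.   ]
38.0 [ 0.001  0.048 -0.117  0.044 -0.001  0.   ]
40.0 [ 0.001  0.056 -0.13   0.05  -0.001  0.   ]
```

{"op": "carry_out", "data": {
  "increments": [0,0.004,-0.015,0.005,0,0,-1,0,0.009,-0.031,0.011,0,0,-1,0,0.014,-0.045,0.017,0,0,-1,0,0.02,-0.06,0.022,0,0,-1,0,0.026,-0.075,0.028,0,0,-1,0,0.033,-0.089,0.033,0,0,-1,0,0.04,-0.103,0.039,0,0,-1,0,0.048,-0.117,0.044,0,0,-1,0,0.056,-0.13,0.05,0,0,-1,0,0.056,-0.13,0.05,0,0,-1]
}}

```text
time: 16.6
tool_pos: [635.2, 81.8, 212.1]
tcp_rot: [-146.2, 0.0, 179.5]
ft_force: [6.1, 0.2, -5.2]
finger_gap: 7.9
grip_force: 59.7
```

```bash
python3 - <<'E'
from h import *
upd([0,.056,-.13,.05,0,0]);s=sense();print(load()[0],s["tool_pos"],s["tcp_rot"],s["finger_gap"],s["grip_force"],s["ft_force"],s["joint_pos"])
for th in np.linspace(40,55,9):print(round(th,1),lrow(th).round(3))
E
```

```text
[634.54    81.3762 212.8033] [635.166   81.8338 212.1439] [-146.162     0.0284  179.5325] 7.9330450055501345 59.69908833503723 [ 6.1274  0.2462 -5.1606] [ 19.9032  25.013   72.9245 -31.5818  94.41   -68.6175]
40.0 [ 0.001  0.    -0.    -0.    -0.001  0.   ]
41.9 [ 0.001  0.004 -0.015  0.005 -0.001  0.   ]
43.8 [ 0.002  0.008 -0.029  0.01  -0.001  0.   ]
45.6 [ 0.002  0.013 -0.043  0.016 -0.001  0.   ]
47.5 [ 0.002  0.018 -0.057  0.021 -0.001  0.   ]
49.4 [ 0.002  0.024 -0.07   0.026 -0.001  0.   ]
51.2 [ 0.002  0.03  -0.084  0.031 -0.001  0.   ]
53.1 [ 0.002  0.037 -0.097  0.036 -0.001  0.   ]
55.0 [ 0.002  0.044 -0.11   0.042 -0.001  0.   ]
```

{"op": "carry_out", "data": {
  "increments": [0,0.004,-0.015,0.005,0,0,-1,0,0.008,-0.029,0.01,0,0,-1,0,0.013,-0.043,0.016,0,0,-1,0,0.018,-0.057,0.021,0,0,-1,0,0.024,-0.07,0.026,0,0,-1,0,0.03,-0.084,0.031,0,0,-1,0,0.037,-0.097,0.036,0,0,-1,0,0.044,-0.11,0.042,0,0,-1,0,0.044,-0.11,0.042,0,0,-1,0,0.044,-0.11,0.042,0,0,-1]
}}

```text
time: 17.85
tool_pos: [635.6, 120.3, 238.7]
tcp_rot: [-131.1, 0.0, 179.5]
ft_force: [5.7, -0.1, -3.9]
finger_gap: 7.9
grip_force: 60.1
```

```bash
python3 - <<'E'
from h import *
upd([0,.044,-.11,.042,0,0]);s=sense();print(load()[0],s["tool_pos"],s["tcp_rot"],s["finger_gap"],s["grip_force"],s["ft_force"])
T=Ro.from_euler("xyz",s["tcp_rot"],degrees=True);b=s["tool_pos"]-T.apply([0,0,16.6]);print("bar",b,"lid deg",np.degrees(np.arctan2(b[2]-78,202.3-b[1])-np.arctan2(42,180)))
import cv2;im=viewer.snapshot("scene")[130:350,150:430];cv2.imwrite("pics/s3.png",cv2.resize(im,None,fx=2.7,fy=2.7,interpolation=cv2.INTER_CUBIC)[:,:,::-1])
E
```

```text
[634.9189 120.4954 239.5485] [635.575  120.2976 238.7257] [-131.0705    0.0033  179.4931] 7.860829721963806 60.14228582382202 [ 5.7048 -0.1017 -3.8914]
bar [635.6851 132.8119 249.6317] lid deg 54.824554723801434
```

View pics/s3.png

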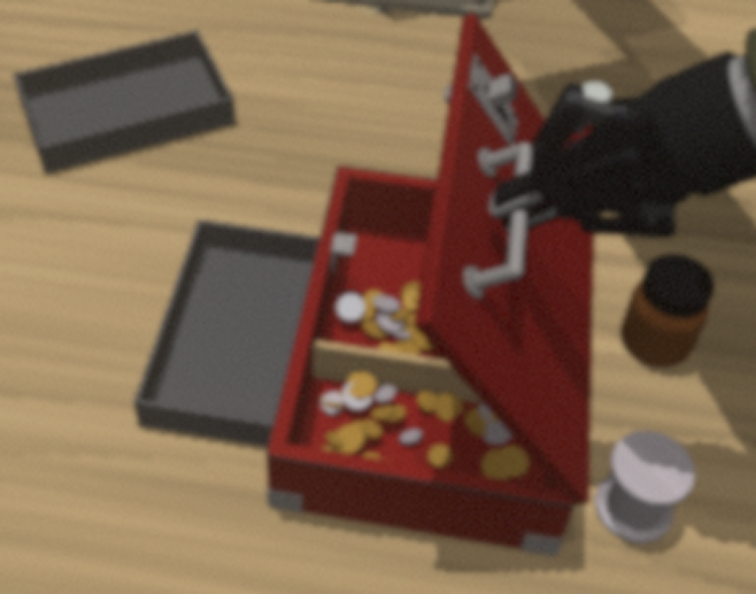

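The lid is held open at about 55° by its bar ((515,190) in the crop). The tray lies flush along the chest front, and the jar and spool stand where they were. Handing in.

```bash
python3 -c "
from bench import order
print(order.hand_in())"
```

```text
the job is handed in; nothing more can be done
None
```

The tray is flush against the chest; on the first tug the lid proved free, so I left the catch alone, lifted the lid to about 55° and handed in with it still gripped; I steered clear of the bottle, jar and spool, though my last picture left the bottle out.

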